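# Find the filler board that just fits the record-box rack

## Task

A gap is left in the desk rack between the record box and the end plate of the rack. Starting with the thinnest filler board and going up one thickness at a time, lower the boards well into the gap from above until one just fits without noticeable play, and leave that one standing in the gap, all the way down on the desk. Finish with the other two boards standing in their stand, and leave the mug and the stapler undisturbed.

Things in the scene. Friction and masses are not known exactly. Their poses are not given: they have to be found in the camera images.
- rack: Low wooden rack fixed to the desk, no floor. End plates 176 mm long (x), 14 mm thick, 70 mm tall, inner faces at y = -55 and +55 mm; joined by two rails 22 mm high, 10 mm thick, at x = -83 and +83 mm. Origin: bay centre on the desk. A record box stands hard against the +y plate; the gap lies between the box and the -y plate, open above, and a board stands in it along x, on the desk.
- gap (a point): Foot of the -y plate's inner face, midway (rack's x 0, y -55 mm, on the desk): the gap runs from here towards the rack's +y up to the box. Its width is unknown, but 2.5 mm more than one of the three boards: that one just fits, any thinner board has at least 8.5 mm of play, and a thicker one will not go in.
- bay (a point): Point on the desk at the rack's +y plate, midway along its inner face (55 mm from the rack's origin along +y).
- box_a: One of three look-alike grey steel record boxes, fixed, 140 mm deep (x), 75 mm tall; widths differ (80 to 100 mm), not known. Any of the three may be the one in the rack; the other two stand behind it. Origin at the foot of the middle of its +y face; it extends from there towards its own -y.
- box_b: One of three look-alike grey steel record boxes, fixed, 140 mm deep (x), 75 mm tall; widths differ (80 to 100 mm), not known. Any of the three may be the one in the rack; the other two stand behind it. Origin at the foot of the middle of its +y face; it extends from there towards its own -y.
- box_c: One of three look-alike grey steel record boxes, fixed, 140 mm deep (x), 75 mm tall; widths differ (80 to 100 mm), not known. Any of the three may be the one in the rack; the other two stand behind it. Origin at the foot of the middle of its +y face; it extends from there towards its own -y.
- stand: Wooden stand fixed to the desk, base 140 x 230 x 8 mm, origin under its centre. Three slots side by side along its y at -85, 0 and +85 mm, each 29 mm wide (y) and 122 mm long (x), between 8 mm thick walls whose tops are 45 mm above the desk; the slot floor is 8 mm above the desk.
- board_thin: The thinnest board. Plain wooden filler board standing on edge in one of the stand's three slots (which slot varies): 110 mm long (its x), 12 mm thick (its y), 130 mm tall (its z); origin at the centre of its underside. The two long lower edges are chamfered 3 mm. 100 to 300 g. To be gripped across its thickness near its top.
- board_mid: The middle board. Plain wooden filler board standing on edge in one of the stand's three slots (which slot varies): 110 mm long (its x), 18 mm thick (its y), 130 mm tall (its z); origin at the centre of its underside. The two long lower edges are chamfered 3 mm. 100 to 300 g. To be gripped across its thickness near its top.
- board_thick: The thickest board. Plain wooden filler board standing on edge in one of the stand's three slots (which slot varies): 110 mm long (its x), 24 mm thick (its y), 130 mm tall (its z); origin at the centre of its underside. The two long lower edges are chamfered 3 mm. 100 to 300 g. To be gripped across its thickness near its top.
- mug: White mug, 80 mm across, 90 mm tall, handle at its +y; a bystander, origin under its centre.
- stapler: Black stapler, 140 mm long, 54 mm tall; a bystander, origin under its centre.
There are look-alikes about, which are no part of the job. Leave any red look-alike of the board_mid alone.

How it is judged:
On the way, in this order (a step that is already met when the one before it is completed fails the run):
1. the thinnest board has been tried: its foot at least 20 mm down in the gap (x of board_thin in the frame of rack between -0.035 and 0.035 m and y of board_thin in the frame of rack between -0.056 and -0.025 m and height (world z) of board_thin below 0.05 m and angle between board_thin's own z axis and vertical below 0.2 rad and angle between the x axis of board_thin and the x axis of rack, either way round below 0.2 rad), for 0.1 s.
2. the thinnest board has been left standing in the gap if it is the one that just fits; otherwise the middle board has been tried: its foot at least 20 mm down in the gap (((horizontal distance between box_c and bay below 0.02 m and contact force between board_thin and the fingers below 0.3 N and x of board_thin in the frame of rack between -0.035 and 0.035 m and y of board_thin in the frame of rack between -0.056 and -0.025 m and height (world z) of board_thin below 0.006 m and angle between board_thin's own z axis and vertical below 0.12 rad and angle between the x axis of board_thin and the x axis of rack, either way round below 0.2 rad) or (x of board_mid in the frame of rack between -0.035 and 0.035 m and y of board_mid in the frame of rack between -0.056 and -0.025 m and height (world z) of board_mid below 0.05 m and angle between board_mid's own z axis and vertical below 0.2 rad and angle between the x axis of board_mid and the x axis of rack, either way round below 0.2 rad))), for 0.1 s.
At the end, for the whole second after the job is handed in: The board that just fits stands in the gap, underside within 6 mm of the desk, within 7 deg of upright, within 35 mm of mid-length; the other two stand in the stand's slots (underside under 25 mm high, within 30 mm of the mid-line, leaning under 30 deg); all released and at rest (((horizontal distance between box_c and bay below 0.02 m and x of board_thin in the frame of rack between -0.035 and 0.035 m and y of board_thin in the frame of rack between -0.056 and -0.025 m and height (world z) of board_thin below 0.006 m and angle between board_thin's own z axis and vertical below 0.12 rad and angle between the x axis of board_thin and the x axis of rack, either way round below 0.2 rad and x of board_mid in the frame of stand between -0.03 and 0.03 m and y of board_mid in the frame of stand between -0.115 and 0.115 m and height (world z) of each of board_mid, board_thick below 0.025 m and angle between each of board_mid, board_thick's own z axis and vertical below 0.55 rad and x of board_thick in the frame of stand between -0.03 and 0.03 m and y of board_thick in the frame of stand between -0.115 and 0.115 m) or (horizontal distance between box_a and bay below 0.02 m and x of board_mid in the frame of rack between -0.035 and 0.035 m and y of board_mid in the frame of rack between -0.056 and -0.025 m and height (world z) of board_mid below 0.006 m and angle between board_mid's own z axis and vertical below 0.12 rad and angle between the x axis of board_mid and the x axis of rack, either way round below 0.2 rad and x of board_thin in the frame of stand between -0.03 and 0.03 m and y of board_thin in the frame of stand between -0.115 and 0.115 m and height (world z) of each of board_thin, board_thick below 0.025 m and angle between each of board_thin, board_thick's own z axis and vertical below 0.55 rad and x of board_thick in the frame of stand between -0.03 and 0.03 m and y of board_thick in the frame of stand between -0.115 and 0.115 m) or (horizontal distance between box_b and bay below 0.02 m and x of board_thick in the frame of rack between -0.035 and 0.035 m and y of board_thick in the frame of rack between -0.056 and -0.025 m and height (world z) of board_thick below 0.006 m and angle between board_thick's own z axis and vertical below 0.12 rad and angle between the x axis of board_thick and the x axis of rack, either way round below 0.2 rad and x of board_thin in the frame of stand between -0.03 and 0.03 m and y of board_thin in the frame of stand between -0.115 and 0.115 m and height (world z) of each of board_thin, board_mid below 0.025 m and angle between each of board_thin, board_mid's own z axis and vertical below 0.55 rad and x of board_mid in the frame of stand between -0.03 and 0.03 m and y of board_mid in the frame of stand between -0.115 and 0.115 m)) and linear speed of each of board_thin, board_mid, board_thick below 0.02 m/s); the robot touches nothing.
It fails at once if the mug is pushed more than 30 mm or tipped (distance of mug from where it was at the start of the episode above 0.03 m or angle between mug's own z axis and vertical above 0.4 rad).
It fails at once if the stapler is pushed more than 30 mm or tipped (distance of stapler from where it was at the start of the episode above 0.03 m or angle between stapler's own z axis and vertical above 0.4 rad).
It also fails if it takes over 72 s, if anything falls off the work surface, if the arm or the gripper's body presses on something with over 40 N, if the wrist force passes 120 N, or if a joint passes its speed limit or range.

## Robot

A 6-joint arm with a two-finger parallel gripper is mounted at the origin on the work surface. World frame = base frame: x ahead of the robot, y to its left, z up, the work surface at z = 0. Lengths are in m, angles in rad, forces in N, time in s.
With the tool pointing down it reaches from about 0.3 to 0.775 m from the base axis. Payload 14.6 kg.
Tool frame: the origin (TCP) lies midway between the tips of the shut fingers; the grasp point (between the pads) lies 19 mm behind it (ctrl.tcp_to_grasp is the z of the grasp point in the tool frame, in m); z points along the fingers, y is the line along which they close (so a half turn about z gives the same grasp; the last joint's range is limited). The gripper opens to 94 mm and grips with 3 to 60 N. Pads are 16 mm wide; open, the fingers measure 119 mm over their backs; the gripper's body (75 mm by 177 mm) begins 78 mm behind the grasp point.
Start: joints at [1.134, 0.3, 1.521, -0, 1.321, -0.067], TCP at [0.199, 0.513, 0.205] pointing down, gripper open.
Joint ranges: [-3.03, 3.03], [-0.79, 2.21], [0.23, 2.52], [-1.04, 4.18], [0, 3.07], [-2.55, 2.55]. Speed limits (rad/s): [2.22, 2.22, 2.57, 3.14, 3.14, 3.14].

## Interface

Orientations are given as [roll, pitch, yaw] about the fixed x, y, z axes, in that order (R = Rz(yaw) Ry(pitch) Rx(roll)).
In Python, from station import monitor, camera, ctrl gives the robot as it stands.
- The arm moves only by the tool apply_moves, never from a script. Its argument "plan" is one flat list of numbers, 4 for each row, row after row: the shift along the tool's x, y, z in mm, then the turn about the tool's z in rad. In form: [dx, dy, dz, spin, dx, dy, dz, spin, ...]. A call has 1 to 20 rows; each row shifts and turns the commanded pose from where the row before left it, along the tool's axes as they then stand; what a row does not reach is not made up. A row lasts 1/10 s, in which the tool goes at most 50 mm and 8.59 degrees, less where a joint would pass 70% of its speed; a pose out of reach is approached as far as the arm can. A call is refused whole if a number of a shift passes 50 or a number of a turn 0.15, either way. A call with a gripper value outside its range is refused whole. "hand" is the gripper command: -1 is shut, 1 is fully open, values between are in proportion, set as the call begins (left out, the last holds). The fingers move at their own pace and stop on an object; "squeeze" is the grip in N (left out, the last holds). Time passes only in rows, so rows that do not move let the fingers close. It gives the time, the measured TCP pose, the force, the opening and the grip force at its end, in the units of the state.
- monitor.get_obs(): the state, without advancing time (a new reading comes with each control period).
- camera(name): name is "scene" or "top" or "wrist"; returns a dict with "image" (480x640x3 uint8, red, green, blue), "range_z" (480x640 float32, m along the optical axis (not along the pixel's ray), 0 where there is no reading), "mtx" (3x3 intrinsics, pixels), "rvec" (rotation vector, rad) and "tvec" (3), from world to camera coordinates, as OpenCV has them. Camera axes: x right, y down, z forward; pixel columns grow to the right and rows downward; lengths in m; the calibration is good to about 2 mm. A picture is of the moment at which its call begins.
- ctrl.hand_in(): hands the job in; it is judged then, once.
The state is a dict: "time_s": time; "qpos": joint angles; "joint_vel": joint speeds; "tau": joint torques, N m; "ee_pos": TCP position; "eef_rot": TCP orientation; "force": force on the tool from outside, world axes, zero at the start; "moment": the same for the moment, N m; "grip_width": finger opening in m; "grip_force": force on a finger pad.
Only numpy, scipy, OpenCV 4.12 (cv2) and the standard library are available. Lean on these libraries where they do the work, as an engineer would, in place of code of your own. Each camera call takes 0.05 s, during which the arm holds its last target. There are 200 camera calls.

## Working session

There is one attempt and no reset: what is moved stays moved. The work goes in short steps, Python scripts to look and compute and a tool call to move; the robot and the scene stay as the last step left them, time stands still between calls to the robot, and variables do not carry over. Pictures are saved under pics/ and viewed, at most 10 in all, crops included, and the job is handed in when it is done.

Besides the shell and the picture viewer there is one more tool, called after "Call:" as a command line: name --argument value ..., lists and objects as JSON in quotes. apply_moves: Moves the arm, as the interface text tells. Its arguments: {"type":"object","properties":{"plan":{"type":"array","items":{"type":"number"}},"hand":{"type":"number"},"squeeze":{"type":"number"}},"required":["plan"]}

```bash
mkdir -p pics; ls
cat > h.py <<'E'
import numpy as np, cv2
from station import monitor, camera, ctrl
def cloud(c):
    K=c["mtx"];R=cv2.Rodrigues(np.array(c["rvec"],float))[0];t=np.array(c["tvec"],float).ravel()
    z=c["range_z"];v,u=np.mgrid[:480,:640]
    P=np.stack([(u-K[0][2])/K[0][0]*z,(v-K[1][2])/K[1][1]*z,z],-1)
    W=(P-t)@R
    W[z<=0]=np.nan
    return W
def save(c,n): cv2.imwrite(f"pics/{n}.png",cv2.cvtColor(c["image"],cv2.COLOR_RGB2BGR))
E
python3 - <<'E'
from h import *
for n in("top","scene"):
    c=camera(n);save(c,n+"1");np.savez(n+"1.npz",W=cloud(c),im=c["image"])
    R=cv2.Rodrigues(np.array(c["rvec"],float))[0];print(n,-R.T@np.ravel(c["tvec"]),R[2])
print(monitor.get_obs())
E
```

```text
pics
top [ 0.29456829 -0.03235922  1.36942826] [ 0.17574309  0.00391171 -0.98442829]
scene [1.08107748 0.65267445 1.23452606] [-0.3699136  -0.45598606 -0.80946936]
{'time_s': 0.1, 'qpos': array([ 1.13439906e+00,  3.00423755e-01,  1.52151936e+00, -1.51271969e-05,
        1.32067794e+00, -6.66253656e-02]), 'joint_vel': array([ 0.00053241, -0.00205835, -0.00091595,  0.00081062, -0.00027787,
       -0.00150416]), 'tau': array([ 2.36706310e-04, -5.32646835e+01, -3.53281116e+01,  7.08434964e-02,
        2.35828426e-02, -2.96168039e-06]), 'ee_pos': array([0.19869321, 0.51260826, 0.2049384 ]), 'eef_rot': array([-3.14056556e+00, -5.38464445e-05,  2.77182448e+00]), 'force': array([-0.4029303 , -0.24888632,  0.21627476]), 'moment': array([ 0.03176484, -0.03944142,  0.02487249]), 'grip_force': 0.0, 'grip_width': 0.09395109506624463}
```

View pics/top1.png

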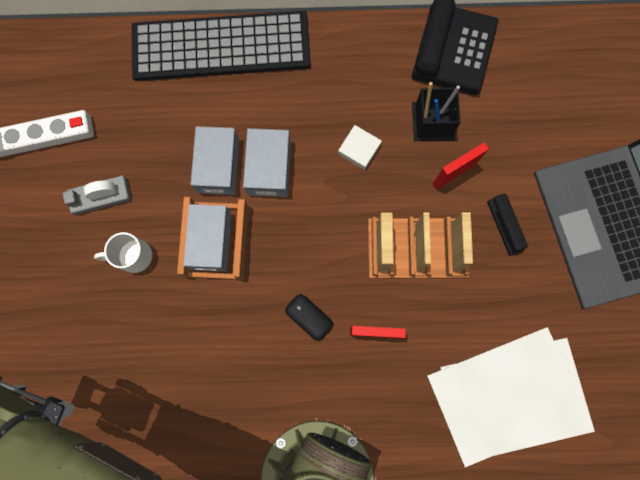

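View pics/scene1.png

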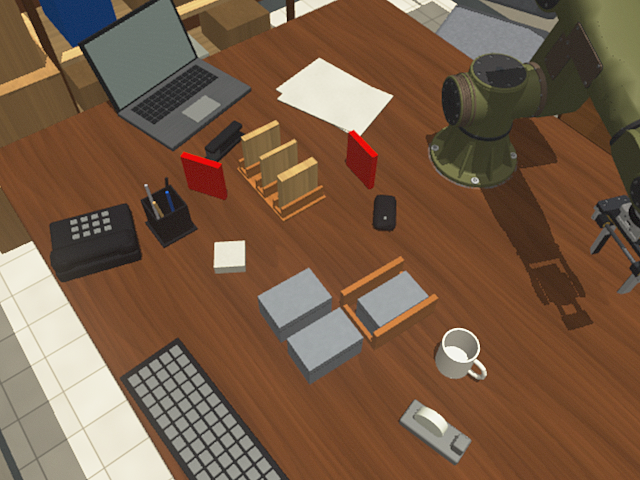

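The top view shows the rack at about (212,238), with the box against its left (+y) plate and the gap on the right. The stand is at about (420,245), with boards at u≈386, 425 and 466. The stapler is at (507,225), the mug at (128,253), and the red look-alikes are at (460,167) and (378,333). The scene view agrees.

```bash
cat > m.py <<'E'
from h import *
def rect(P,name):
    (c,s,a)=cv2.minAreaRect((P[:,:2]*1000).astype(np.float32)); print(name,len(P),"c",np.round(c,1),"s",np.round(s,1),"a",round(a,1),"z",np.round(np.median(P[:,2])*1000,1))
if __name__=="__main__":
  for n in("top1","scene1"):
    d=np.load(n+".npz");W=d["W"];im=d["im"].astype(int);print(n)
    def comps(lo,hi,box,lab,extra=True,mn=25):
        m=(W[...,2]>lo)&(W[...,2]<hi)&(W[...,0]>box[0])&(W[...,0]<box[1])&(W[...,1]>box[2])&(W[...,1]<box[3])&extra
        k,l,s,_=cv2.connectedComponentsWithStats(m.astype(np.uint8),connectivity=4)
        for i in range(1,k):
            if s[i,4]>mn: rect(W[l==i],f"{lab} px{s[i,:2]+s[i,2:4]//2}")
    red=(im[...,0]>150)&(im[...,1]<60)
    comps(.131,.15,(.3,.8,-.5,.2),"boardtop",~red)
    comps(.04,.049,(.3,.8,-.5,.0),"standwall",~red)
    comps(.065,.0725,(.3,.8,.1,.5),"plate",im[...,0]>im[...,2]+40)
    comps(.073,.08,(.3,.8,.0,.5),"box",abs(im[...,0]-im[...,2])<60)
    comps(.085,.1,(.3,.8,.2,.6),"mug")
    comps(.03,.06,(.3,.8,-.6,-.3),"stapler",im.sum(-1)<150)
E
python3 m.py
```

```text
top1
boardtop px[387 239] 603 c [ 509.  -161.2] s [ 24.7 110.7] a 88.9 z 137.9
boardtop px[427 239] 314 c [ 506.9 -246. ] s [ 13.1 111.1] a 89.0 z 137.3
boardtop px[467 239] 471 c [ 505.  -331.1] s [ 20.2 110.3] a 89.2 z 137.5
standwall px[375 225] 57 c [ 556.7 -143.4] s [ 7.4 38.5] a 87.6 z 44.6
standwall px[412 246] 201 c [ 507.4 -227.7] s [  8.8 132.6] a 88.8 z 44.7
standwall px[449 229] 80 c [ 543.  -313.1] s [ 8.6 56.1] a 89.0 z 44.6
standwall px[375 240] 38 c [ 522.8 -142.2] s [ 7.3 30.3] a 88.4 z 45.1
standwall px[450 258] 119 c [ 477.2 -312. ] s [ 9.6 74.8] a 88.8 z 44.4
standwall px[376 260] 90 c [ 474.9 -143.8] s [ 9.8 63.7] a 87.8 z 44.7
standwall px[430 268] 37 c [ 454.2 -263.8] s [ 7.8 27.1] a 87.0 z 44.8
standwall px[391 270] 33 c [ 453.1 -176.9] s [ 9.9 21.4] a 87.7 z 44.8
standwall px[467 271] 27 c [ 446.3 -347.6] s [16.3  8.2] a 6.8 z 44.8
plate px[187 204] 40 c [612.5 282.7] s [12.8 26.2] a 78.4 z 69.5
plate px[239 238] 393 c [530.1 163.7] s [ 15.2 174.2] a 86.4 z 69.5
plate px[184 226] 122 c [560.  288.2] s [12.5 83.1] a 88.1 z 69.3
plate px[182 258] 142 c [487.3 2
[... 1449 characters left out ...]
165.4] s [15.6 37. ] a 86.8 z 69.5
plate px[351 289] 112 c [594.2 162.8] s [16.  49.4] a 86.0 z 69.3
plate px[403 317] 363 c [544.3 290.6] s [ 17.  167.9] a 86.5 z 69.9
box px[295 297] 1916 c [711.1 104.1] s [ 98.8 140.7] a 86.2 z 75.9
box px[394 298] 1709 c [535.8 242.1] s [ 85.5 141.8] a 86.3 z 76.1
box px[325 339] 2135 c [719.8 226.7] s [ 91.8 140.5] a 85.5 z 76.0
box px[478 364] 48 c [499.5 472.6] s [12.2 31.3] a 19.6 z 76.5
box px[431 414] 108 c [656.6 486.4] s [23.  26.3] a 15.1 z 77.1
mug px[461 346] 273 c [505.6 421.2] s [78.6 79.3] a 58.6 z 89.6
stapler px[223 138] 454 c [ 555.4 -447.6] s [132.7  35. ] a 17.8 z 52.4
stapler px[176 201] 46 c [ 782.1 -319.9] s [ 8.  38.5] a 0.3 z 46.4
```

Call:
apply_moves --plan '[0,0,-30,-0.1,0,0,-30,-0.1,0,0,-35,-0.106,-35,-30,0,0,-35,-30,0,0,-35,-30,0,0,-35,-30,0,0,-35,-30,0,0,-35,-30,0,0,-35,-30,0,0,-35,-30,0,0,-35,-30,0,0,-35,-30,0,0,0,0,0,0,0,0,0,0]' --hand 1 --squeeze 20

```text
time_s: 1.6
ee_pos: [0.5291, 0.1906, 0.2998]
eef_rot: [-3.141, -0.001, 3.076]
force: [-0.8, -0.1, 0.1]
grip_width: 0.0937
grip_force: 0.0
```

Run:
```python
from h import *
c=camera("wrist");save(c,"w1");np.savez("w1.npz",W=cloud(c),im=c["image"])
o=monitor.get_obs();print(o["time_s"],o["ee_pos"],o["eef_rot"],o["qpos"])
R=cv2.Rodrigues(np.array(c["rvec"],float))[0];print(-R.T@np.ravel(c["tvec"]),R)
```

```text
1.65 [0.52865416 0.19130866 0.30010003] [-3.14150829e+00 -7.47232937e-04  3.07749892e+00] [ 2.81986809e-01  2.76194051e-01  1.33421052e+00  1.74245849e-04
  1.53191962e+00 -1.22472265e+00]
[0.46069212 0.19558112 0.47870942] [[ 6.59450635e-02  9.97823037e-01 -6.60595024e-04]
 [ 9.69385432e-01 -6.39086961e-02  2.37081341e-01]
 [ 2.36523005e-01 -1.62747153e-02 -9.71489579e-01]]
```

View pics/w1.png

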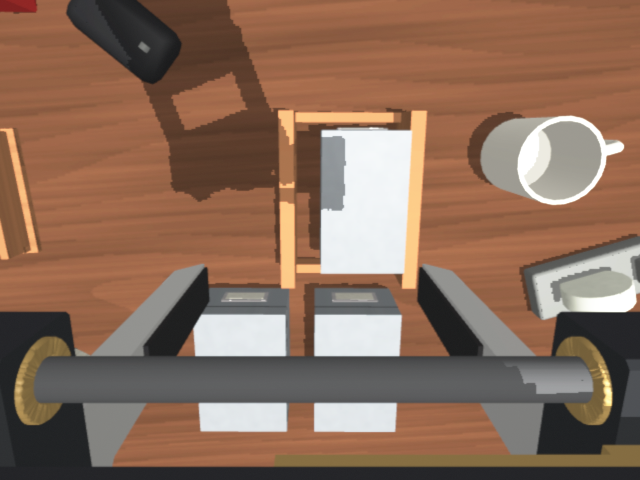

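The wrist view shows the whole rack: the -y plate at u≈288, the box at u≈321–410, the +y plate at u≈415, and a clear gap at u≈297–321.

Run:
```python
from h import *
d=np.load("w1.npz");W=d["W"];im=d["im"].astype(int)
Z=W[...,2]
def edges(lo,hi,c0,c1,name):
    P=[]
    for v in range(140,265,3):
        us=[u for u in range(c0,c1) if lo<Z[v,u]<hi]
        if len(us)>4:
            P.append([*W[v,us[0],:2],*W[v,us[-1],:2],W[v,us[len(us)//2],2]])
    P=np.array(P)*1000
    for k,n in((0,"first"),(2,"last")):
        f=np.polyfit(P[:,k],P[:,k+1],1);r=P[:,k+1]-np.polyval(f,P[:,k]);print(name,n,len(P),"slope",round(f[0],4),"y@x530",round(np.polyval(f,530),2),"rms",round(r.std(),2),"z",round(np.median(P[:,4]),1))
edges(.06,.0735,270,312,"plate-")
edges(.0735,.08,305,420,"box")
edges(.06,.0735,402,440,"plate+")
m=(Z>.06)&(Z<.0735);m[:, :270]=0;m[:,440:]=0;m[300:]=0
for a,b in((270,312),(402,440)):
    mm=m.copy();mm[:,:a]=0;mm[:,b:]=0;P=W[mm]*1000
    (c,s,ang)=cv2.minAreaRect(P[:,:2].astype(np.float32));print(c,s,ang)
P=W[(Z>.0735)&(Z<.08)&(np.arange(480)[:,None]<300)]*1000
print(cv2.minAreaRect(P[:,:2].astype(np.float32)))
```

```text
plate- first 42 slope -0.0729 y@x530 158.1 rms 0.31 z 69.6
plate- last 42 slope -0.0692 y@x530 171.46 rms 0.19 z 69.6
box first 42 slope -0.0621 y@x530 198.66 rms 0.25 z 74.7
box last 42 slope -0.0701 y@x530 281.38 rms 0.38 z 74.7
plate+ first 42 slope -0.0298 y@x530 281.67 rms 2.21 z 69.6
plate+ last 42 slope -0.0714 y@x530 295.44 rms 0.33 z 69.6
(531.833984375, 164.4573516845703) (14.171319961547852, 175.4932098388672) 86.04393768310547
(540.1060791015625, 285.1851501464844) (21.69775390625, 175.95895385742188) 86.68985748291016
((553.0078735351562, 355.9830322265625), (317.1114807128906, 180.28878784179688), 86.46553039550781)
```

Call:
apply_moves --plan '[1,-36,0,-0.04,1,-40,0,0,1,-40,0,0,1,-40,0,0,1,-40,0,0,1,-40,0,0,1,-40,0,0,1,-40,0,0,1,-40,0,0,1,-40,0,0,2,-40,0,0,0,0,0,0,0,0,0,0]'

```text
time_s: 2.95
ee_pos: [0.5052, -0.2435, 0.3004]
eef_rot: [3.141, -0.0, 3.118]
force: [0.6, -0.0, 0.6]
grip_width: 0.0938
grip_force: 0.0
```

Run:
```python
from m import *
c=camera("wrist");save(c,"w2");W=cloud(c);o=monitor.get_obs();print(o["time_s"],o["ee_pos"],o["eef_rot"],o["qpos"])
for lo,hi,lab in((.13,.15,"board"),(.041,.049,"wall")):
    k,l,s,_=cv2.connectedComponentsWithStats(((W[...,2]>lo)&(W[...,2]<hi)).astype(np.uint8),connectivity=4)
    for i in range(1,k):
        if s[i,4]>150: rect(W[l==i],f"{lab} px{s[i]}")
```

```text
3.0 [ 0.50536566 -0.24295934  0.30058716] [3.14137256e+00 1.47070846e-04 3.11902594e+00] [-5.13582409e-01  2.72076517e-01  1.33829584e+00  2.63646374e-04
  1.53119438e+00 -2.06182248e+00]
board px[ 191  148   32  132 3030] 3030 c [ 506.3 -330.7] s [ 18.6 110.3] a 88.9 z 137.7
board px[ 302  148   15  132 1879] 1879 c [ 508.1 -246.3] s [ 11.3 110.3] a 88.7 z 137.7
board px[ 394  148   38  131 3978] 3978 c [ 509.8 -160.9] s [ 25.  109.7] a 88.7 z 137.6
wall px[ 240  133   13  126 1034] 1034 c [ 506.7 -312.5] s [  8.5 131.1] a 88.8 z 44.7
wall px[288 133  10 126 982] 982 c [ 508.2 -264.5] s [  8.1 131.8] a 88.9 z 44.7
wall px[324 133   9 126 971] 971 c [ 508.8 -227.6] s [  7.9 131.2] a 88.5 z 44.7
wall px[ 369  133   12  126 1027] 1027 c [ 509.9 -179.6] s [  8.3 131.1] a 88.9 z 44.6
wall px[220 144  20 106 167] 167 c [ 505.8 -322.2] s [111.   14.4] a 6.1 z 45.3
wall px[ 96 184  58 109 378] 378 c [ 546.9 -440.5] s [126.6   5.4] a 19.7 z 46.2
wall px[586 307  54   5 191] 191 c [641.5  87.3] s [60.2  4.2] a 89.0 z 43.4
wall px[209 323  67  33 193] 193 c [ 667.5 -330.7] s [17.8 81.2] a 17.5 z 45.0
wall px[235 421  72   7 330] 330 c [ 777.8 -300.2] s [84.6  3.4] a 89.7 z 45.1
```

View pics/w2.png

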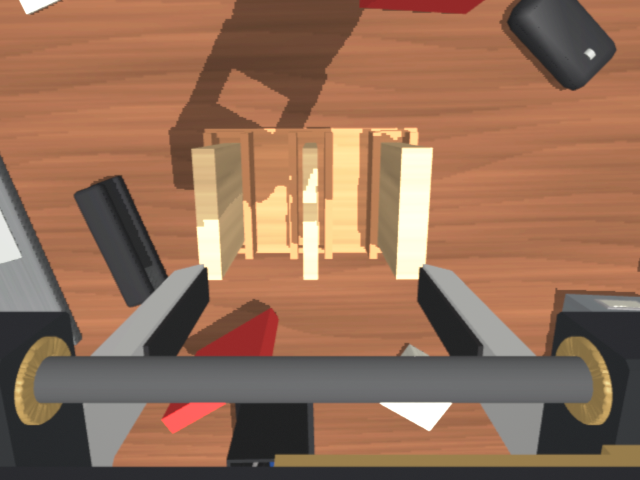

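The wrist view shows the three boards centred in their slots at u≈207, 310 and 412. Thin is in the middle, thick on the +y side and mid on the -y side, which agrees with the first measurement.

Call:
apply_moves --plan '[-3,-3,40,0,0,0,40,0,0,0,40,0,0,0,40,0,0,0,25,0,0,0,14,0,0,0,0,0]'

```text
time_s: 3.7
ee_pos: [0.508, -0.246, 0.1005]
eef_rot: [3.141, -0.002, 3.119]
force: [0.1, -0.7, 0.7]
grip_width: 0.0938
grip_force: 0.0
```

Call:
apply_moves --plan '[0,0,0,0,0,0,0,0,0,0,0,0,0,0,0,0,0,0,0,0,0,0,0,0,0,0,0,0,0,0,0,0]' --hand -1 --squeeze 20

```text
time_s: 4.5
ee_pos: [0.508, -0.2475, 0.1014]
eef_rot: [3.142, -0.0, 3.118]
force: [-0.2, 0.7, 0.2]
grip_width: 0.0332
grip_force: 0.0
```

Call:
apply_moves --plan '[0,0,0,0,0,0,0,0,0,0,0,0,0,0,0,0,0,0,0,0,0,0,-10,0,0,0,-20,0,0,0,-30,0,0,0,-30,0,0,0,-30,0,0,0,-25,0,0,0,-15,0,0,0,0,0]'

```text
time_s: 5.8
ee_pos: [0.5086, -0.2477, 0.2642]
eef_rot: [-3.14, 0.004, 3.118]
force: [-0.2, -0.2, -2.2]
grip_width: 0.0119
grip_force: 20.0
```

Call:
apply_moves --plan '[0,0,0,0.045,0,25,0,0,1,40,0,0,0,40,0,0,1,40,0,0,0,40,0,0,1,40,0,0,0,40,0,0,1,40,0,0,1,40,0,0,0,40,0,0,0,30,0,0,0,17,0,0,0,0,0,0,0,0,0,0,0,0,0,0]'

```text
time_s: 7.4
ee_pos: [0.5329, 0.1827, 0.2614]
eef_rot: [-3.141, -0.0, 3.072]
force: [0.5, 0.2, -1.0]
grip_width: 0.0119
grip_force: 20.0
```

```bash
cat > g.py <<'E'
from m import *
import sys
c=camera("wrist");save(c,sys.argv[1]);W=cloud(c);o=monitor.get_obs();print(o["time_s"],o["ee_pos"],o["eef_rot"],o["force"])
for lo,hi,lab in((.06,.0728,"plate"),(.0732,.08,"box"),(o["ee_pos"][2]+.028,o["ee_pos"][2]+.048,"board")):
    m=(W[...,2]>lo)&(W[...,2]<hi)&(W[...,0]<.63)&(W[...,1]<.3)&(W[...,1]>.14)
    k,l,s,_=cv2.connectedComponentsWithStats(m.astype(np.uint8),connectivity=4)
    for i in range(1,k):
        if s[i,4]>100: rect(W[l==i],f"{lab} px{s[i]}")
E
python3 g.py w3
```

```text
7.45 [0.53289351 0.18270165 0.26147076] [-3.14146477e+00 -4.88926401e-06  3.07143656e+00] [-0.14278795 -0.19068006 -1.00983832]
plate px[ 283  103   17  163 2075] 2075 c [515.2 165.1] s [ 13.8 143.1] a 85.5 z 69.7
plate px[ 416  103   30  196 2931] 2931 c [540.1 288.2] s [ 14.8 176. ] a 86.1 z 69.6
box px[  330   125   101   158 14275] 14275 c [536.9 239.7] s [ 83.8 139.9] a 86.0 z 74.7
board px[ 259  166  108  190 8064] 8064 c [512.7 181.5] s [70.  35.2] a 10.8 z 297.7
board px[ 297  403   32   45 1366] 1366 c [577.2 179.7] s [12.  21.7] a 85.2 z 297.8
```

View pics/w3.png

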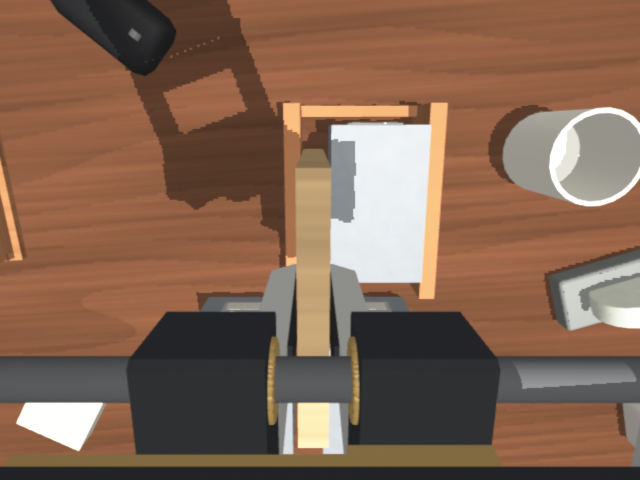

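The board hangs at u≈313, over the gap (plate at u≈291, box edge at u≈331), with the foot about 168 mm up. I'll lower it in.

Call:
apply_moves --plan '[0,2,20,0,0,0,35,0,0,0,25,0,0,0,15,0,0,0,15,0,0,0,15,0,0,0,13,0,0,0,0,0,0,0,0,0,0,0,0,0,0,0,0,0]'

```text
time_s: 8.55
ee_pos: [0.5332, 0.1859, 0.1242]
eef_rot: [3.141, 0.001, 3.073]
force: [0.2, -0.5, -1.6]
grip_width: 0.0121
grip_force: 20.0
```

Call:
apply_moves --plan '[0,2,0,0,0,2,0,0,0,1,0,0,0,0,0,0,0,0,0,0]'

```text
time_s: 9.05
ee_pos: [0.5332, 0.1909, 0.1234]
eef_rot: [-3.142, -0.0, 3.073]
force: [0.6, 0.4, -1.7]
grip_width: 0.0118
grip_force: 20.0
```

Call:
apply_moves --plan '[0,-4,0,0,0,-4,0,0,0,-2,0,0,0,0,0,0,0,0,0,0]'

```text
time_s: 9.55
ee_pos: [0.5326, 0.1808, 0.1235]
eef_rot: [3.142, 0.0, 3.073]
force: [-0.4, -0.1, -1.5]
grip_width: 0.0118
grip_force: 20.0
```

The thin board moves ±5 mm freely, so it doesn't fit. Taking it back to the middle slot.

Call:
apply_moves --plan '[0,5,-10,0,0,0,-25,0,0,0,-40,0,0,0,-40,0,0,0,-25,0,0,-20,0,0,-1,-40,0,0,0,-43,0,0,-1,-45,0,0,0,-45,0,0,-1,-45,0,0,0,-45,0,0,-1,-45,0,0,0,-45,0,0,-1,-35,0,0,0,-25,0,-0.045,0,0,0,0,0,0,0,0]'

```text
time_s: 11.35
ee_pos: [0.5082, -0.2463, 0.2639]
eef_rot: [3.142, 0.0, 3.117]
force: [0.6, 0.5, -0.7]
grip_width: 0.0119
grip_force: 20.0
```

Call:
apply_moves --plan '[0,0,20,0,0,0,40,0,0,0,40,0,0,0,30,0,0,0,15,0,0,0,10,0,0,0,7,0,0,0,0,0,0,0,0,0]'

```text
time_s: 12.25
ee_pos: [0.5085, -0.2464, 0.1023]
eef_rot: [-3.141, 0.001, 3.118]
force: [-0.5, -0.8, -1.4]
grip_width: 0.0119
grip_force: 20.0
```

Call:
apply_moves --plan '[0,0,0,0,0,0,0,0,0,0,0,0,0,0,0,0,0,0,0,0,0,0,0,0,0,0,0,0,0,0,0,0,0,0,0,0,0,0,0,0]' --hand 1

```text
time_s: 13.25
ee_pos: [0.5081, -0.2464, 0.1015]
eef_rot: [3.142, -0.0, 3.118]
force: [-0.1, 0.2, -0.1]
grip_width: 0.0889
grip_force: 0.0
```

Call:
apply_moves --plan '[0,0,-25,0,0,0,-40,0,0,-15,0,0,0,-35,0,0,0,-34.5,0,0,0,0,0,0,0,0,35,0,0,0,20,0,0,0,9,0,0,0,0,0]'

```text
time_s: 14.25
ee_pos: [0.5058, -0.3305, 0.1014]
eef_rot: [3.14, -0.002, 3.118]
force: [0.1, 0.3, 0.6]
grip_width: 0.0942
grip_force: 0.0
```

Call:
apply_moves --plan '[0,0,0,0,0,0,0,0,0,0,0,0,0,0,0,0,0,0,0,0,0,0,0,0,0,0,0,0,0,0,0,0,0,0,0,0,0,0,0,0,0,0,0,0,0,0,0,0]' --hand -1

```text
time_s: 15.45
ee_pos: [0.5061, -0.3309, 0.1025]
eef_rot: [-3.142, 0.0, 3.118]
force: [0.2, 1.2, -0.7]
grip_width: 0.0182
grip_force: 20.0
```

Call:
apply_moves --plan '[0,0,-15,0,0,0,-35,0,0,0,-45,0,0,0,-40,0,0,0,-25,0.045,0,20,0,0,1,40,0,0,1,43,0,0,1,45,0,0,1,45,0,0,1,45,0,0,1,45,0,0,1,45,0,0,1,45,0,0,1,45,0,0,0,45,0,0,0,33,0,0,0,20,0,0,0,0,0,0]'

```text
time_s: 17.35
ee_pos: [0.5322, 0.1866, 0.2631]
eef_rot: [3.141, 0.0, 3.076]
force: [-0.1, -0.3, -2.0]
grip_width: 0.0177
grip_force: 20.0
```

Call:
apply_moves --plan '[0,0,0,0,0,0,0,0]'

```text
time_s: 17.55
ee_pos: [0.5327, 0.1835, 0.2629]
eef_rot: [-3.142, 0.0, 3.072]
force: [0.1, -0.1, -1.9]
grip_width: 0.0179
grip_force: 20.0
```

```bash
python3 g.py w4
```

```text
17.6 [0.53266572 0.18349882 0.26285272] [-3.14156975e+00  2.98275361e-04  3.07165458e+00] [ 0.5947142   0.78652175 -2.17293399]
plate px[ 415  103   30  196 2923] 2923 c [540.4 288.2] s [ 15.2 176.8] a 86.1 z 69.6
plate px[ 282  104   17  161 1208] 1208 c [515.1 165. ] s [ 13.8 142. ] a 85.4 z 69.6
box px[  330   125    99   157 13003] 13003 c [536.5 240. ] s [ 83.4 139.7] a 86.1 z 74.7
board px[  250   166   126   190 11219] 11219 c [513.  182.5] s [72.  40.8] a 10.9 z 298.2
board px[ 290  403   46   44 2012] 2012 c [577.6 180.6] s [18.  21.1] a 86.4 z 298.3
```

Call:
apply_moves --plan '[0,1,20,0,0,0,35,0,0,0,25,0,0,0,13,0,0,0,10,0,0,0,10,0,0,0,12,0,0,0,12,0,0,0,0,0,0,0,0,0,0,0,0,0]'

```text
time_s: 18.7
ee_pos: [0.533, 0.1856, 0.126]
eef_rot: [3.141, 0.001, 3.073]
force: [0.1, -0.0, -2.0]
grip_width: 0.0177
grip_force: 20.0
```

Call:
apply_moves --plan '[0,2,0,0,0,1,0,0,0,0,0,0,0,0,0,0]'

```text
time_s: 19.1
ee_pos: [0.5329, 0.1885, 0.1255]
eef_rot: [3.142, 0.0, 3.073]
force: [-1.2, 0.4, -2.1]
grip_width: 0.0179
grip_force: 20.0
```

Call:
apply_moves --plan '[0,-2,0,0,0,-2,0,0,0,-2,0,0,0,0,0,0,0,0,0,0]'

```text
time_s: 19.6
ee_pos: [0.5325, 0.1824, 0.1255]
eef_rot: [-3.142, 0.0, 3.073]
force: [-0.6, 0.0, -1.4]
grip_width: 0.0177
grip_force: 20.0
```

The mid board also moves 6 mm freely, so the thick one is the fit. Taking mid back.

Call:
apply_moves --plan '[0,3,-10,0,0,0,-25,0,0,0,-40,0,0,0,-40,0,0,0,-21,0,0,-20,0,0,-1,-40,0,0,-1,-45,0,0,-1,-45,0,0,-1,-45,0,0,-1,-45,0,0,-1,-45,0,0,-1,-45,0,0,-1,-45,0,0,-1,-45,0,0,0,-45,0,0,0,-32,0,0,0,-20,0,-0.045,0,0,0,0,0,0,0,0]'

```text
time_s: 21.6
ee_pos: [0.5062, -0.3306, 0.2618]
eef_rot: [3.141, 0.0, 3.117]
force: [0.2, -0.1, -2.4]
grip_width: 0.018
grip_force: 20.0
```

Call:
apply_moves --plan '[0,0,0,0]'

```text
time_s: 21.7
ee_pos: [0.5064, -0.3299, 0.2619]
eef_rot: [-3.141, 0.0, 3.118]
force: [-0.1, 0.3, -1.1]
grip_width: 0.0175
grip_force: 20.0
```

Picked at TCP z 0.1025, so I'm lowering by 159.

Call:
apply_moves --plan '[0,-0.5,20,0,0,0,40,0,0,0,40,0,0,0,27,0,0,0,15,0,0,0,10,0,0,0,7,0,0,0,0,0,0,0,0,0]'

```text
time_s: 22.6
ee_pos: [0.5065, -0.3317, 0.1035]
eef_rot: [-3.141, 0.001, 3.118]
force: [-0.5, -0.3, -2.4]
grip_width: 0.0179
grip_force: 20.0
```

Call:
apply_moves --plan '[0,0,0,0,0,0,0,0,0,0,0,0,0,0,0,0,0,0,0,0,0,0,0,0,0,0,0,0,0,0,0,0,0,0,0,0,0,0,0,0]' --hand 1

```text
time_s: 23.6
ee_pos: [0.5061, -0.3314, 0.1025]
eef_rot: [-3.142, 0.0, 3.118]
force: [0.5, -0.2, 0.3]
grip_width: 0.0929
grip_force: 0.0
```

Call:
apply_moves --plan '[0,0,-25,0,0,0,-40,0,0,15,-20,0,0,40,-30,0,0,45,-20,0,0,40,0,0,-1,20,0,0,-1,9,0,0,0,0,0,0,0,0,0,0]'

```text
time_s: 24.6
ee_pos: [0.5121, -0.1634, 0.2373]
eef_rot: [-3.141, -0.0, 3.117]
force: [0.3, -0.7, 0.5]
grip_width: 0.0943
grip_force: 0.0
```

Run:
```python
from m import *
c=camera("wrist");save(c,"w5");W=cloud(c);o=monitor.get_obs();print(o["time_s"],o["ee_pos"],o["eef_rot"])
m=(W[...,2]>.125)&(W[...,2]<.15)
k,l,s,_=cv2.connectedComponentsWithStats(m.astype(np.uint8),connectivity=4)
for i in range(1,k):
    if s[i,4]>150: rect(W[l==i],f"px{s[i]}")
```

```text
24.65 [ 0.51206369 -0.16357558  0.23719365] [-3.14151930e+00 -4.03769841e-04  3.11683096e+00]
px[ 298  144   37  160 5685] 5685 c [ 509.8 -160.9] s [ 24.  110.4] a 88.7 z 137.7
px[ 175  145   32  123 2751] 2751 c [ 496.  -245.8] s [13.  85.2] a 88.8 z 137.5
px[  38  146   59  159 5838] 5838 c [ 506.6 -331.4] s [ 19.8 109.9] a 88.7 z 137.5
px[126 403  33  35 425] 425 c [ 667.3 -300.2] s [13.6 33.6] a 56.9 z 129.9
```

Thin and mid both stand upright in their slots. Next is the thick board.

Call:
apply_moves --plan '[2,2.5,20,0,0,0,40,0,0,0,40,0,0,0,25,0,0,0,11,0,0,0,0,0]'

```text
time_s: 25.25
ee_pos: [0.5097, -0.1605, 0.1005]
eef_rot: [3.141, -0.002, 3.117]
force: [0.9, -0.4, 0.5]
grip_width: 0.094
grip_force: 0.0
```

Call:
apply_moves --plan '[0,0,0,0,0,0,0,0,0,0,0,0,0,0,0,0,0,0,0,0,0,0,0,0,0,0,0,0,0,0,0,0,0,0,0,0,0,0,0,0,0,0,0,0]' --hand -1

```text
time_s: 26.35
ee_pos: [0.5102, -0.1599, 0.1014]
eef_rot: [3.142, -0.0, 3.118]
force: [0.4, -1.7, 0.1]
grip_width: 0.0239
grip_force: 20.0
```

Call:
apply_moves --plan '[0,0,-15,0,0,0,-35,0,0,0,-45,0,0,0,-40,0,0,0,-25,0.045,0,20,0,0,0,40,0,0,0,43,0,0,0,45,0,0,1,45,0,0,0,45,0,0,0,45,0,0,0,33,0,0,0,20,0,0,0,10,0,0,0,0,0,0,0,0,0,0,0,0,0,0]'

```text
time_s: 28.15
ee_pos: [0.5331, 0.1842, 0.2615]
eef_rot: [-3.141, 0.0, 3.072]
force: [0.7, -0.1, -1.8]
grip_width: 0.024
grip_force: 20.0
```

```bash
python3 g.py w6
```

```text
28.2 [0.53310306 0.18425728 0.26155276] [-3.14152112e+00  1.27666094e-04  3.07148662e+00] [-1.05882614  0.65972795 -2.14120146]
plate px[281 103  18  58 830] 830 c [467.6 168.9] s [14.  47.4] a 86.3 z 69.7
plate px[ 414  103   30  196 2938] 2938 c [540.3 288.2] s [ 14.8 176.3] a 86.1 z 69.6
box px[  329   125   100   158 11946] 11946 c [537.1 239.8] s [ 83.6 140.1] a 86.1 z 74.7
board px[  241   164   144   192 14686] 14686 c [512.6 185.9] s [48.4 70.8] a 86.3 z 297.8
board px[ 282  403   62   44 2698] 2698 c [577.6 181.4] s [24.  21.6] a 85.7 z 297.8
```

Call:
apply_moves --plan '[0,0.5,20,0,0,0,35,0,0,0,20,0,0,0,8,0,0,0,0,0,0,0,5,0,0,0,4,0,0,0,3,0,0,0,3,0,0,0,0,0]'

```text
time_s: 29.2
ee_pos: [0.5329, 0.1858, 0.1632]
eef_rot: [-3.141, -0.0, 3.073]
force: [-0.3, -0.0, -2.7]
grip_width: 0.0238
grip_force: 20.0
```

Call:
apply_moves --plan '[0,0,3,0,0,0,3,0,0,0,3,0,0,0,3,0,0,0,0,0]'

```text
time_s: 29.7
ee_pos: [0.5328, 0.1857, 0.1509]
eef_rot: [-3.141, -0.001, 3.073]
force: [-0.2, 0.1, -1.1]
grip_width: 0.024
grip_force: 20.0
```

Call:
apply_moves --plan '[0,0,6,0,0,0,8,0,0,0,8,0,0,0,8,0,0,0,8,0,0,0,6,0,0,0,5,0,0,0,3,0,0,0,0,0,0,0,0,0]'

```text
time_s: 30.7
ee_pos: [0.5331, 0.1858, 0.0997]
eef_rot: [3.141, 0.0, 3.073]
force: [0.2, -0.2, -2.5]
grip_width: 0.0242
grip_force: 20.0
```

Call:
apply_moves --plan '[0,0,2,0,0,0,2,0,0,0,2,0,0,0,0,0,0,0,0,0]'

```text
time_s: 31.2
ee_pos: [0.533, 0.1858, 0.0934]
eef_rot: [-3.142, -0.0, 3.073]
force: [-0.0, 0.1, -2.3]
grip_width: 0.0243
grip_force: 20.0
```

Call:
apply_moves --plan '[0,0,0,0,0,0,0,0,0,0,0,0,0,0,0,0,0,0,0,0,0,0,0,0,0,0,0,0,0,0,0,0]' --hand 1

```text
time_s: 32.0
ee_pos: [0.533, 0.1858, 0.0934]
eef_rot: [-3.142, 0.0, 3.073]
force: [-0.2, -0.0, -0.4]
grip_width: 0.0841
grip_force: 0.0
```

Call:
apply_moves --plan '[0,0,-20,0,0,0,-40,0,0,0,-45,0,0,0,-45,0,0,0,-40,0,0,0,0,0,0,0,0,0]'

```text
time_s: 32.7
ee_pos: [0.5331, 0.1858, 0.2837]
eef_rot: [3.141, 0.001, 3.073]
force: [-0.4, 0.6, -0.6]
grip_width: 0.0939
grip_force: 0.0
```

Run:
```python
from m import *
o=monitor.get_obs();print(o["time_s"],o["ee_pos"])
for n in("wrist","top"):
    c=camera(n);save(c,n+"_end");W=cloud(c)
    m=(W[...,2]>.12)&(W[...,2]<.15)&(W[...,0]<.62)&(W[...,0]>.3)
    k,l,s,_=cv2.connectedComponentsWithStats(m.astype(np.uint8),connectivity=4)
    for i in range(1,k):
        if s[i,4]>100: rect(W[l==i],f"{n} px{s[i]}")
```

```text
32.7 [0.53307242 0.18579013 0.28367093]
wrist px[ 297  144   31  135 4035] 4035 c [532.5 185.8] s [ 24. 110.] a 86.1 z 129.7
top px[423 213   9  52 365] 365 c [ 506.8 -246.6] s [ 13.7 110.1] a 88.8 z 137.2
top px[461 213  13  52 535] 535 c [ 504.9 -331.9] s [ 20.3 109.5] a 88.6 z 137.2
top px[352 326  54  12 468] 468 c [ 313.2 -136.5] s [109.8  17.9] a 85.5 z 130.0
```

View pics/wrist_end.png

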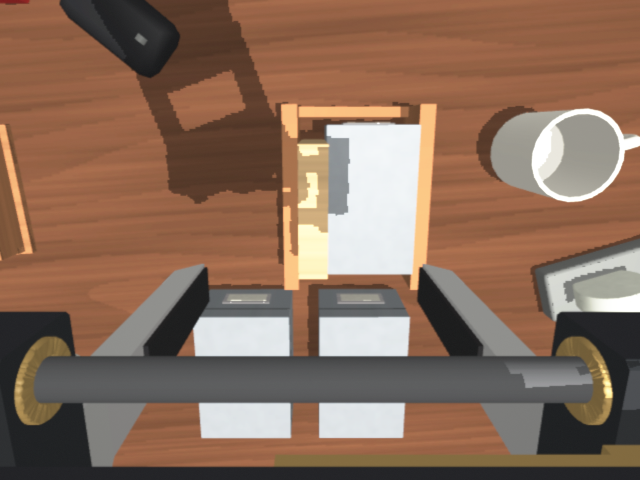

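The thick board fills the gap at u≈298–328. Its top is at z 129.7 mm, so it is on the desk and upright. The other two stand in their slots and the mug is in place.

```bash
python3 -c "
from station import ctrl
print(ctrl.hand_in())"
```

```text
the job is handed in; nothing more can be done
None
```

The thick board stands in the gap, down on the desk, after the thin and mid boards were each tried and found loose; both are back in the stand, the mug and stapler were left alone, and the job is handed in (no verdict was returned).

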